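# Load the foam tester's rack with its indenters in test order

## Robot

A 7-joint arm with a two-finger parallel gripper is mounted at the origin on the work surface. World frame = base frame: x ahead of the robot, y to its left, z up, the work surface at z = 0. Lengths are in m, angles in rad, forces in N, time in s.
With the tool pointing down it reaches from about 0.425 to 0.8 m from the base axis. Payload 8.3 kg.
Tool frame: the origin (TCP) lies midway between the tips of the shut fingers; the grasp point (between the pads) lies 19 mm behind it (arm.pinch_z is the distance from the TCP to the grasp point, in m); x points along the fingers, z is the direction in which the jaws open and shut, and the axes are right-handed (so a half turn about x gives the same grasp; the last joint's range is limited). The gripper opens to 85 mm and grips with 20 to 120 N. Pads are 22 mm wide; open, the fingers measure 114 mm over their backs; the gripper's body (76 mm by 85 mm) begins 54 mm behind the grasp point. The pads swing forward as they close: fully open they stand 13 mm farther back than shut.
Start: joints at [1.246, 0.383, 0.016, 1.37, -0.006, 1.388, -0.046], TCP at [0.162, -0.604, 0.231] pointing down, gripper open.
Joint ranges: [-2.95, 2.95], [-0.25, 2.06], [-1.52, 1.56], [0.18, 2.33], [-1.44, 4.58], [0.02, 2.06], [-3.01, 3.01]. Speed limits (rad/s): [2.39, 2.39, 3.01, 3.01, 3.14, 3.14, 3.14].

## Interface

Orientations are given as a unit quaternion [x, y, z, w].
In Python, from workcell import monitor, optics, ticket, arm gives the robot as it stands. The module is installed in compiled form; this text tells all that it offers.
- The arm moves only by the shell command python3 -m inch 'ROWS' [FORCE]. ROWS is JSON, a list of rows, each an object of numbers: "claw": the opening, from 0 (shut) to 1 (fully open); "dx", "dy", "dz": the shift along the tool's x, y, z in cm; "twist": the turn about the tool's x in degrees. In form: [{"claw": .., "dx": .., "dy": .., "dz": .., "twist": ..}, ...]. A call has 1 to 10 rows; each row shifts and turns the commanded pose from where the row before left it, along the tool's axes as they then stand; what a row does not reach is not made up. A row lasts 1/8 s, in which the tool goes at most 62.5 mm and 10.7 degrees, less where a joint would pass 70% of its speed; a pose out of reach is approached as far as the arm can. A call with a gripper value outside its range is refused whole. The fingers move at their own pace and stop on an object; FORCE is the grip in N (left out, the last holds). Time passes only in rows, so rows that do not move let the fingers close. It gives the time, the measured TCP pose, the force and the opening at its end, in the units of the state.
- monitor.sense(): the state, without advancing time (a new reading comes with each control period).
- optics.grab_frame(name): name is "scene" or "top" or "wrist"; returns a dict with "color" (480x640x3 uint8, blue, green, red), "intrinsics" (3x3 intrinsics, pixels), "distortion" ([k1, k2, p1, p2, k3] as OpenCV has them; the pictures are not rectified), "xyz" and "rotation" of the camera in the world. Camera axes: x right, y up, looking along -z (the intrinsics and any distortion apply to the point x, -y, -z); pixel columns grow to the right and rows downward; lengths in m; the calibration is good to about 2 mm. A picture is of the moment at which its call begins. There is no depth.
- ticket.close_job(): hands the job in, once; it reports no verdict.
The state is a dict: "t": time; "joint_positions": joint angles; "qd": joint speeds; "tau": joint torques, N m; "position": TCP position; "orientation": TCP orientation; "force": force on the tool from outside, world axes, zero at the start; "wrist_torque": the same for the moment, N m; "grip_width": opening from 0.0 (shut) to 1.0 (fully open).
Only numpy, scipy, OpenCV 4.12 (cv2) and the standard library are available. Lean on these libraries where they do the work, as an engineer would, in place of code of your own. Each camera call takes 0.05 s, during which the arm holds its last target. There are 200 camera calls.

## Task

The four steel indenters in the plywood storage rack are laid out in the order of the saddle foam test: move them all to the aluminium loading rack in the same order from left to right, each lying down in its pair of notches with its heavy head at the side away from you, just as it lay before. Take each one at its balance point so that it carries level, lay it down rather than dropping it, and leave the saddle, the sanding block and the jar where they are.

Things in the scene. Friction and masses are not known exactly. Their poses are not given: they have to be found in the camera images.
- ball_indenter_mid (a point): Ball indenter: loose steel probe lying level, shank 16 mm round, 200 mm long, 15 mm thin tail; heavy head: a 36 mm ball (249 mm overall). Point: middle of the shank's length, on its axis (48 mm above the bench in a rack). +x along the shank to the head, which begins 100 mm from here; may be rolled about x. Balances 41 mm from here towards the head. About 0.5 kg.
- disc_indenter_mid (a point): Disc indenter: loose steel probe lying level, shank 16 mm round, 200 mm long, 15 mm thin tail; heavy head: a flat plate square across the end, 44 mm across, 14 mm thick (229 mm overall). Point: middle of the shank's length, on its axis (48 mm above the bench in a rack). +x along the shank to the head, which begins 100 mm from here; may be rolled about x. Balances 34 mm from here towards the head. About 0.5 kg.
- punch_indenter_mid (a point): Punch indenter: loose steel probe lying level, shank 16 mm round, 200 mm long, 15 mm thin tail; heavy head: a thick cylinder, 28 mm across, 42 mm long (257 mm overall). Point: middle of the shank's length, on its axis (48 mm above the bench in a rack). +x along the shank to the head, which begins 100 mm from here; may be rolled about x. Balances 45 mm from here towards the head. About 0.5 kg.
- cone_indenter_mid (a point): Cone indenter: loose steel probe lying level, shank 16 mm round, 200 mm long, 15 mm thin tail; heavy head: a cone, 32 mm across at the root, tapering over 40 mm to a 6 mm tip (255 mm overall). Point: middle of the shank's length, on its axis (48 mm above the bench in a rack). +x along the shank to the head, which begins 100 mm from here; may be rolled about x. Balances 31 mm from here towards the head. About 0.5 kg.
- storage_rack: Plywood rack, fixed: base 150 (x) x 292 x 8 mm, two upright combs 10 mm thick, 58 high, along y at x = +-55. V notches at y = +105, +35, -35, -105 (from the left), 30 wide, bottom 32 above the bench. Holds the indenters at the start, any order, heads beyond the +x comb, mid-shanks near x -20. Origin: base centre on the bench; +x away from the robot within 7 deg. Left or right of the other rack.
- loading_rack: Aluminium rack on dark steel base, fixed, empty; same shape, frame and notches as the storage rack. A seated shank lies along the rack's x, axis 48 mm above the bench, mid-shank at x about -20 mm, so that the head is 20 mm clear of the +x comb and the balance point lies between the combs.
- saddle: A black bicycle saddle, 270 x 142 x 75 mm, standing on its rails to the right of the racks, nose to the robot; origin on the bench under its middle. Bystander.
- sanding_block: A cork sanding block 100 x 64 x 25 mm, on the bench to the left of the racks; origin at the centre of its underside. Bystander.
- filler_jar: A white jar with a steel lid, 64 mm across and 75 mm high, on the bench beyond the racks; origin at the centre of its underside. Bystander.

How it is judged:
By the outcome, as a careful person would: the job done as asked, in the order asked, and still so for the second after the job is handed in, with the robot touching nothing.
It also fails if it takes over 109 s, if anything falls off the work surface, if the arm or the gripper's body presses on something with over 40 N, if the wrist force passes 120 N, or if a joint passes its speed limit or range.

## Working session

There is one attempt and no reset: what is moved stays moved. The work goes in short steps, Python scripts to look and compute and a shell command to move; the robot and the scene stay as the last step left them, time stands still between calls to the robot, and variables do not carry over. Pictures are saved under pics/ and viewed, about 12 in all and at most 16, crops included, and the job is handed in when it is done.

```bash
mkdir -p pics; cat > h.py <<'E'
import numpy as np, cv2
from scipy.spatial.transform import Rotation as R
from workcell import monitor, optics
def grab(n,save=None):
    f=optics.grab_frame(n)
    if save: cv2.imwrite('pics/'+save,f['color'])
    return f
def rot(f):
    r=np.array(f['rotation'],float)
    return r if r.shape==(3,3) else R.from_quat(r).as_matrix()
def world(f,uv,z):
    p=cv2.undistortPoints(np.array(uv,float).reshape(-1,1,2),np.array(f['intrinsics']),np.array(f['distortion'])).reshape(-1,2)
    d=np.c_[p[:,0],-p[:,1],-np.ones(len(p))]@rot(f).T
    c=np.array(f['xyz']); return c+d*((z-c[2])/d[:,2])[:,None]
def pix(f,P):
    q=(np.atleast_2d(P)-np.array(f['xyz']))@rot(f); q=q*[1,-1,-1]
    return cv2.projectPoints(q,np.zeros(3),np.zeros(3),np.array(f['intrinsics']),np.array(f['distortion']))[0].reshape(-1,2)
E
python3 - <<'E'
from h import *
s=monitor.sense(); print({k:np.round(v,3) for k,v in s.items()})
print(R.from_quat(s['orientation']).as_matrix().round(3))
for n in('top','scene'):
    f=grab(n,n+'0.png'); print(n,np.round(f['xyz'],3),rot(f).round(2).tolist())
E
```

```text
{'t': np.float64(0.0), 'joint_positions': array([ 1.246,  0.384,  0.016,  1.371, -0.006,  1.388, -0.047]), 'qd': array([ 0.001, -0.   ,  0.001, -0.   ,  0.   , -0.001, -0.   ]), 'tau': array([-1.0000e-03, -6.2760e+01,  8.4400e-01, -3.7183e+01,  1.6000e-02,
        1.4000e-02,  0.0000e+00]), 'position': array([ 0.162, -0.603,  0.23 ]), 'orientation': array([ 0.431,  0.562, -0.43 ,  0.56 ]), 'force': array([ 0.413, -0.79 ,  0.612]), 'wrist_torque': array([-0.064,  0.009, -0.048]), 'grip_width': np.float64(0.998)}
[[-0.001  0.966  0.259]
 [ 0.002  0.259 -0.966]
 [-1.    -0.    -0.002]]
top [ 0.4   -0.027  1.15 ] [[0.01, 0.98, -0.21], [-1.0, 0.01, -0.01], [-0.01, 0.21, 0.98]]
scene [1.451 0.56  1.184] [[-0.57, -0.62, 0.54], [0.82, -0.42, 0.39], [-0.01, 0.66, 0.75]]
```

View pics/top0.png

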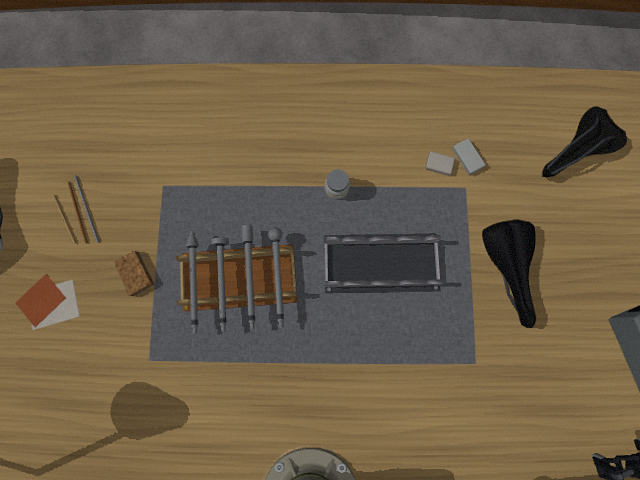

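View pics/scene0.png

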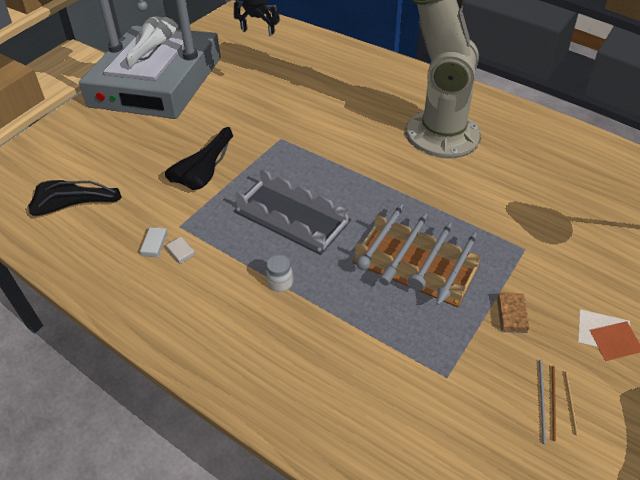

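The top view shows, left to right, cone (193,240), disc (221,241), punch (248,235), ball (275,235). The loading rack is on the right, about (325–443, 235–292). I'll enlarge both racks to get corner pixels.

```bash
python3 - <<'E'
from h import *
im=cv2.imread('pics/top0.png')
a=cv2.resize(im[222:338,170:310],None,fx=5,fy=5,interpolation=cv2.INTER_CUBIC)
b=cv2.resize(im[225:300,315:455],None,fx=5,fy=5,interpolation=cv2.INTER_CUBIC)
cv2.imwrite('pics/c1.png',a);cv2.imwrite('pics/c2.png',cv2.convertScaleAbs(b,alpha=1.6))
E
```

```text
(no output)
```

View pics/c1.png

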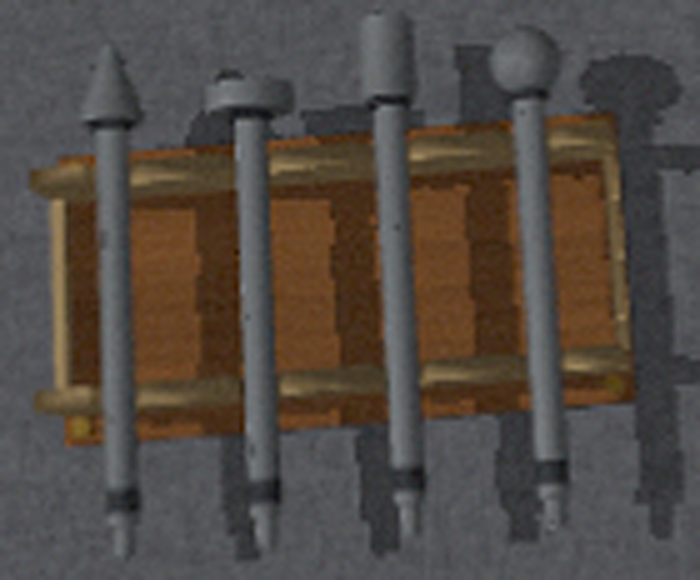

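View pics/c2.png

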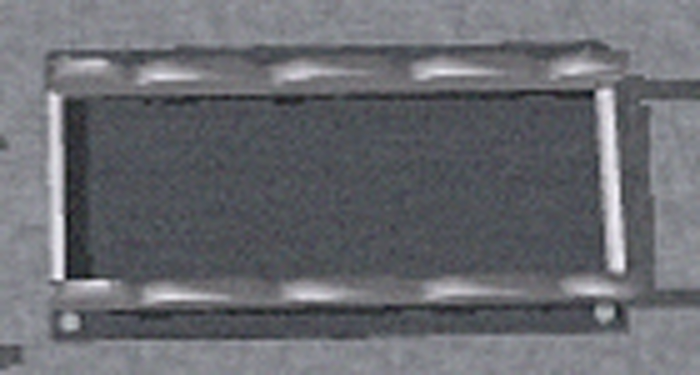

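```bash
cat > m.py <<'E'
from h import *
from scipy.optimize import least_squares
f=grab('top')
A=lambda p:np.array(p)/5.+[170,222]
B=lambda p:np.array(p)/5.+[315,225]
def T(q,P):
    P=np.array(P,float);c,s=np.cos(q[2]),np.sin(q[2])
    return np.c_[q[0]+c*P[:,0]-s*P[:,1],q[1]+s*P[:,0]+c*P[:,1],P[:,2]]
def fit(P,uv):
    r=least_squares(lambda q:(pix(f,T(q,P))-uv).ravel(),[.5,0,0],loss='soft_l1');
    return r.x,(pix(f,T(r.x,P))-uv).round(1).tolist()
h=.146
qs,e=fit([[-.075,h,.008],[-.075,-h,.008],[.075,-h,.008],[.075,h,.008]],A([[68,445],[632,402],[613,113],[62,158]]))
print('storage',qs.round(4),np.degrees(qs[2]),e)
ql,e=fit([[-.075,h,.008],[-.075,-h,.008],[.06,-h,.058],[.06,h,.058]],B([[52,338],[625,330],[627,50],[46,55]]))
print('loading',ql.round(4),np.degrees(ql[2]),e)
N=[.105,.035,-.035,-.105]
Sm={'cone':([112,125],[122,556],.031),'disc':([253,115],[264,550],.034),'punch':([390,103],[408,537],.045),'ball':([528,97],[553,529],.041)}
for i,(k,(a,b,g)) in enumerate(Sm.items()):
    w=world(f,A([a,b]),.048); d=w[0]-w[1];L=np.linalg.norm(d);d/=L
    bal=w[1]+d*(.115+g)+d*(L-.215)/2
    c,s=np.cos(qs[2]),np.sin(qs[2]); l=bal-[*qs[:2],0]; 
    t=T(ql,[[-.02+g,N[i],.048]])[0]
    print(k,'L',L.round(4),'yaw',np.degrees(np.arctan2(d[1],d[0])).round(2),'bal',bal.round(4),'local',round(c*l[0]+s*l[1],4),round(-s*l[0]+c*l[1],4),'target',t.round(4))
E
python3 m.py
```

```text
storage [0.5277 0.1879 0.0877] 5.024819927554667 [[-0.9, 0.4], [1.0, 0.1], [0.7, -0.2], [-0.9, -0.4]]
loading [ 0.5693 -0.178   0.0201] 1.1502544261358456 [[-0.4, -0.0], [-0.3, -0.2], [0.8, -0.2], [0.1, 0.4]]
cone L 0.213 yaw 4.88 bal [0.5313 0.2946 0.048 ] local 0.013 0.106 target [ 0.5782 -0.0728  0.048 ]
disc L 0.2145 yaw 4.31 bal [0.5391 0.2242 0.048 ] local 0.0146 0.0352 target [ 0.5826 -0.1428  0.048 ]
punch L 0.2141 yaw 4.54 bal [0.5569 0.1559 0.048 ] local 0.0264 -0.0344 target [ 0.595  -0.2125  0.048 ]
ball L 0.2131 yaw 4.78 bal [0.557  0.0861 0.048 ] local 0.0203 -0.1039 target [ 0.5924 -0.2826  0.048 ]
```

```bash
python3 -m inch '[{"claw":0.6,"dy":3.9,"dz":-1.5},{"claw":0.6,"dy":3.9,"dz":-1.5},{"claw":0.6,"dy":3.9,"dz":-1.5},{"claw":0.6,"dy":3.9,"dz":-1.5},{"claw":0.6,"dy":3.9,"dz":-1.5},{"claw":0.6,"dy":3.9,"dz":-1.5},{"claw":0.6,"dy":3.9,"dz":-1.5},{"claw":0.6,"dy":3.9,"dz":-1.5},{"claw":0.6,"dy":3.9,"dz":-1.5},{"claw":0.6,"dy":3.9,"dz":-1.5}]' 60
cat > go.py <<'E'
import sys
from h import *
# usage: go.py X Y Z yaw -> shift left in tool axes (cm, after twisting to yaw), twist
s=monitor.sense(); p=np.array(s['position']); M=R.from_quat(s['orientation']).as_matrix()
psi=np.degrees(np.arctan2(M[1,1],M[0,1])); X,Y,Z,yaw=map(float,sys.argv[1:5])
d=np.array([X,Y,Z])-p
for a in(psi,yaw):
    c,n=np.cos(np.radians(a)),np.sin(np.radians(a))
    print('yaw%.2f'%a,'dx %.2f dy %.2f dz %.2f'%tuple(100*np.array([-d[2],d[0]*c+d[1]*n,d[0]*n-d[1]*c])))
print('twist %.2f'%(psi-yaw),'tilt',M[:,0].round(4),'t',round(float(s['t']),2),'p',p.round(4),'F',np.round(s['force'],1),'w',round(float(s['grip_width']),3),'q',np.round(s['joint_positions'],2))
E
python3 go.py .557 .086 .13 4.8
```

```text
yaw15.00 dx 10.05 dy 56.03 dz -56.35
yaw4.80 dx 10.05 dy 45.16 dz -65.38
twist 10.20 tilt [-4.0e-04  1.5e-03 -1.0e+00] t 0.15 p [ 0.1617 -0.6033  0.2305] F [-0.3  0.7 -0.3] w 1.001 q [ 1.25  0.38  0.02  1.37 -0.01  1.39 -0.05]schema error: expected keys claw, dx, dy, dz, twist
```

```bash
python3 -m inch '[{"claw":0.6,"dx":0,"dy":3.9,"dz":-1.5,"twist":0},{"claw":0.6,"dx":0,"dy":3.9,"dz":-1.5,"twist":0},{"claw":0.6,"dx":0,"dy":3.9,"dz":-1.5,"twist":0},{"claw":0.6,"dx":0,"dy":3.9,"dz":-1.5,"twist":0},{"claw":0.6,"dx":0,"dy":3.9,"dz":-1.5,"twist":0},{"claw":0.6,"dx":0,"dy":3.9,"dz":-1.5,"twist":0},{"claw":0.6,"dx":0,"dy":3.9,"dz":-1.5,"twist":0},{"claw":0.6,"dx":0,"dy":3.9,"dz":-1.5,"twist":0},{"claw":0.6,"dx":0,"dy":3.9,"dz":-1.5,"twist":0},{"claw":0.6,"dx":0,"dy":3.9,"dz":-1.5,"twist":0}]' 60
python3 go.py .557 .086 .13 4.8
```

```text
t: 1.4
position: [0.5005, -0.3569, 0.231]
orientation: [0.43, 0.561, -0.43, 0.561]
force: [-0.7, -0.8, 0.2]
grip_width: 0.6
yaw14.99 dx 10.10 dy 16.92 dz -41.32
yaw4.80 dx 10.10 dy 9.34 dz -43.66
twist 10.19 tilt [-5.e-04  4.e-04 -1.e+00] t 1.4 p [ 0.5005 -0.3569  0.231 ] F [-0.7 -0.8  0.2] w 0.6 q [ 0.71  0.37 -0.19  1.39  0.07  1.39 -0.79]
```

```bash
python3 -m inch '[{"claw":0.6,"dx":0,"dy":0,"dz":0,"twist":10.2},{"claw":0.6,"dx":0.7,"dy":1.04,"dz":-4.85,"twist":0},{"claw":0.6,"dx":0.7,"dy":1.04,"dz":-4.85,"twist":0},{"claw":0.6,"dx":0.7,"dy":1.04,"dz":-4.85,"twist":0},{"claw":0.6,"dx":0.7,"dy":1.04,"dz":-4.85,"twist":0},{"claw":0.6,"dx":0.7,"dy":1.04,"dz":-4.85,"twist":0},{"claw":0.6,"dx":0.7,"dy":1.04,"dz":-4.85,"twist":0},{"claw":0.6,"dx":0.7,"dy":1.04,"dz":-4.85,"twist":0},{"claw":0.6,"dx":0.7,"dy":1.04,"dz":-4.85,"twist":0},{"claw":0.6,"dx":0.7,"dy":1.04,"dz":-4.85,"twist":0}]'
python3 go.py .557 .086 .029 4.8
python3 - <<'E'
from h import *
f=grab('wrist','w1.png'); print(np.round(f['xyz'],3),rot(f).round(2).tolist())
print(pix(f,[[.557,.0861,.048],[.5562,.0861,.056]]))
E
```

```text
t: 2.65
position: [0.5563, 0.0864, 0.168]
orientation: [0.479, 0.52, -0.479, 0.52]
force: [0.4, -0.4, 0.0]
grip_width: 0.598
yaw4.78 dx 13.90 dy 0.07 dz 0.04
yaw4.80 dx 13.90 dy 0.07 dz 0.04
twist -0.02 tilt [-1.e-04 -1.e-04 -1.e+00] t 2.65 p [0.5563 0.0864 0.168 ] F [ 0.4 -0.4  0. ] w 0.598 q [ 0.12  0.32 -0.41  1.62  0.13  1.23 -1.8 ]
[0.628 0.091 0.311] [[0.08, 0.95, 0.28], [-1.0, 0.08, 0.03], [0.0, -0.29, 0.96]]
[[319.32985781 234.06920851]
 [319.20354262 238.15077664]]
```

View pics/w1.png

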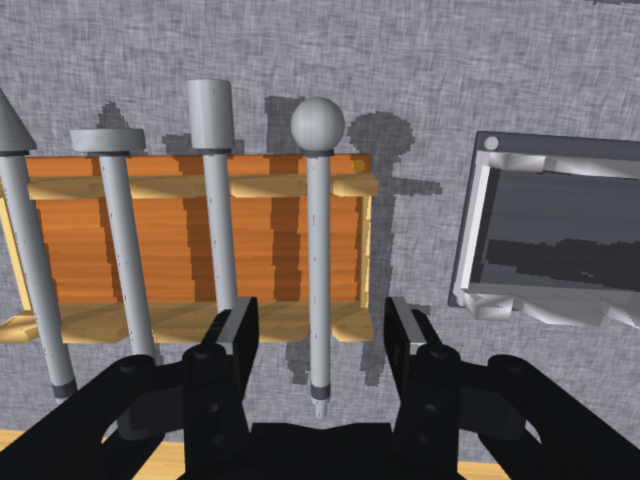

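```bash
python3 - <<'E'
from h import *
f=grab('wrist')
uv=[[14,153],[114,155],[215.5,152],[318,153]]
w=world(f,uv,.052)
for a,g in zip(w,[.031,.034,.045,.041]):
    d=np.array([np.cos(.084),np.sin(.084),0]); print((a-d*(.1-g)).round(4))
E
python3 -m inch '[{"claw":0.6,"dx":3,"dy":0,"dz":0,"twist":0},{"claw":0.6,"dx":3,"dy":0,"dz":0,"twist":0},{"claw":0.6,"dx":3,"dy":0,"dz":0,"twist":0},{"claw":0.6,"dx":3,"dy":0,"dz":0,"twist":0},{"claw":0.6,"dx":1.9,"dy":0,"dz":0,"twist":0},{"claw":0.1,"dx":0,"dy":0,"dz":0,"twist":0},{"claw":0.1,"dx":0,"dy":0,"dz":0,"twist":0},{"claw":0.1,"dx":0,"dy":0,"dz":0,"twist":0},{"claw":0.1,"dx":0,"dy":0,"dz":0,"twist":0},{"claw":0.1,"dx":0,"dy":0,"dz":0,"twist":0}]' 70
python3 go.py .557 .086 .029 4.8
```

```text
[0.5253 0.2992 0.052 ]
[0.5331 0.232  0.052 ]
[0.5522 0.1651 0.052 ]
[0.5539 0.0967 0.052 ]
t: 4.0
position: [0.5567, 0.0879, 0.0307]
orientation: [0.479, 0.521, -0.477, 0.521]
force: [-0.4, 6.9, -2.3]
grip_width: 0.16
yaw4.95 dx 0.17 dy 0.02 dz 0.19
yaw4.80 dx 0.17 dy 0.02 dz 0.19
twist 0.15 tilt [ 0.0016  0.003  -1.    ] t 4.0 p [0.5567 0.0879 0.0307] F [-0.4  6.9 -2.3] w 0.16 q [ 0.1   0.47 -0.39  1.76  0.21  0.95 -1.86]
```

```bash
python3 -m inch '[{"claw":0.1,"dx":-0.3,"dy":0,"dz":0,"twist":0},{"claw":0.1,"dx":-0.7,"dy":0,"dz":0,"twist":0},{"claw":0.1,"dx":-2,"dy":0,"dz":0,"twist":0},{"claw":0.1,"dx":-3,"dy":0,"dz":0,"twist":0},{"claw":0.1,"dx":-3,"dy":0,"dz":0,"twist":0},{"claw":0.1,"dx":-3,"dy":0,"dz":0,"twist":0},{"claw":0.1,"dx":0,"dy":0,"dz":0,"twist":0}]' 70
python3 go.py .5924 -.2826 .15 1.15
python3 - <<'E'
from h import *
print(np.round(monitor.sense()['wrist_torque'],2))
f=grab('wrist','w2.png')
w=world(f,[[318,153],[319,236]],.052);print(w,pix(f,w),f['distortion'])
E
```

```text
t: 4.88
position: [0.5582, 0.0847, 0.1524]
orientation: [0.48, 0.519, -0.477, 0.522]
force: [0.5, 1.1, -5.3]
grip_width: 0.163
yaw4.74 dx 0.24 dy 0.37 dz 36.89
yaw1.15 dx 0.24 dy 2.68 dz 36.79
twist 3.59 tilt [ 5.8e-03  2.0e-04 -1.0e+00] t 4.88 p [0.5582 0.0847 0.1524] F [ 0.5  1.1 -5.3] w 0.163 q [ 0.12  0.33 -0.41  1.64  0.14  1.19 -1.81]
[ 0.05 -0.03 -0.03]
[[0.61725717 0.09001284 0.052     ]
 [0.5634907  0.08495549 0.052     ]] [[318. 153.]
 [319. 236.]] [-0.01042074  0.          0.          0.          0.        ]
```

View pics/w2.png

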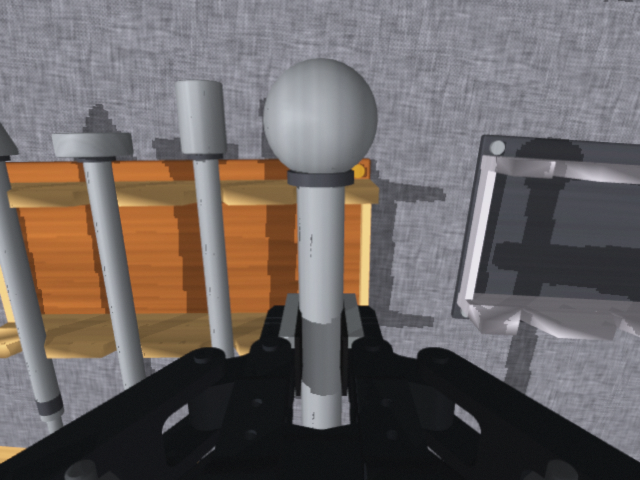

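```bash
python3 -m inch '[{"claw":0.1,"dx":0,"dy":0.2,"dz":2,"twist":3.6},{"claw":0.1,"dx":0,"dy":0.3,"dz":3.8,"twist":0},{"claw":0.1,"dx":0,"dy":0.3,"dz":4.5,"twist":0},{"claw":0.1,"dx":0,"dy":0.3,"dz":4.5,"twist":0},{"claw":0.1,"dx":0,"dy":0.3,"dz":4.5,"twist":0},{"claw":0.1,"dx":0,"dy":0.3,"dz":4.5,"twist":0},{"claw":0.1,"dx":0,"dy":0.3,"dz":4.5,"twist":0},{"claw":0.1,"dx":0,"dy":0.3,"dz":4.5,"twist":0},{"claw":0.1,"dx":0,"dy":0.2,"dz":3,"twist":0},{"claw":0.1,"dx":0,"dy":0,"dz":1,"twist":0}]' 70
python3 -m inch '[{"claw":0.1,"dx":2,"dy":0,"dz":0,"twist":0},{"claw":0.1,"dx":2,"dy":0,"dz":0,"twist":0},{"claw":0.1,"dx":0,"dy":0,"dz":0,"twist":0},{"claw":0.1,"dx":0,"dy":0,"dz":0,"twist":0}]' 70
python3 go.py .5924 -.2826 .029 1.15
python3 - <<'E'
from h import *
f=grab('wrist','w3.png')
import m
c=m.ql
P=[[x,y,.032] for x in(-.055,.055) for y in m.N]+[[.06,.146,.058],[.06,-.146,.058],[-.02+.041,-.105,.048],[.08,-.105,.048]]
print(pix(f,m.T(c,P)).round(0).tolist())
E
```

```text
t: 6.18
position: [0.588, -0.2866, 0.1468]
orientation: [0.495, 0.504, -0.497, 0.503]
force: [0.2, -0.0, -4.9]
grip_width: 0.157
t: 6.68
position: [0.5905, -0.282, 0.1096]
orientation: [0.495, 0.505, -0.495, 0.505]
force: [-0.1, 0.1, -4.7]
grip_width: 0.162
yaw1.20 dx 8.06 dy 0.19 dz 0.06
yaw1.15 dx 8.06 dy 0.19 dz 0.06
twist 0.05 tilt [ 0.e+00  2.e-04 -1.e+00] t 6.67 p [ 0.5905 -0.282   0.1096] F [-0.1  0.1 -4.7] w 0.162 q [ 0.56  0.54 -0.23  1.43  0.12  1.19 -1.24]
storage [0.5277 0.1879 0.0877] 5.024819927554667 [[-0.9, 0.4], [1.0, 0.1], [0.7, -0.2], [-0.9, -0.4]]
loading [ 0.5693 -0.178   0.0201] 1.1502544261358456 [[-0.4, -0.0], [-0.3, -0.2], [0.8, -0.2], [0.1, 0.4]]
cone L 0.213 yaw 4.88 bal [0.5313 0.2946 0.048 ] local 0.013 0.106 target [ 0.5782 -0.0728  0.048 ]
disc L 0.2145 yaw 4.31 bal [0.5391 0.2242 0.048 ] local 0.0146 0.0352 target [ 0.5826 -0.1428  0.048 ]
punch L 0.2141 yaw 4.54 bal [0.5569 0.1559 0.048 ] local 0.0264 -0.0344 target [ 0.595  -0.2125  0.048 ]
ball L 0.2131 yaw 4.78 bal [0.557  0.0861 0.048 ] local 0.0203 -0.1039 target [ 0.5924 -0.2826  0.048 ]
[[8.0, 357.0], [111.0, 358.0], [215.0, 358.0], [319.0, 358.0], [-35.0, 195.0], [82.0, 195.0], [200.0, 195.0], [320.0, 195.0], [-158.0, 194.0], [399.0, 194.0], [319.0, 259.0], [320.0, 153.0]]
```

View pics/w3.png

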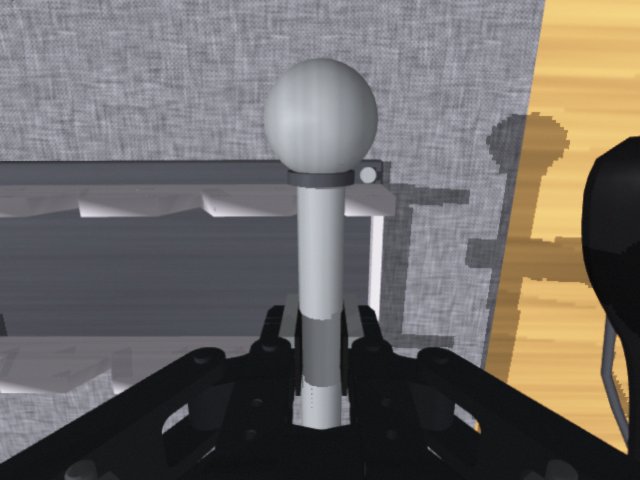

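```bash
python3 - <<'E' | tail -2
from h import *
f=grab('wrist')
import m
print(pix(f,m.T(m.ql,[[.075,-.146,.008],[.075,.1,.008],[.05,-.146,.058],[.06,-.146,.058]])).round(0).tolist())
print(world(f,[[382,161],[0,162]],.008),world(f,[[391,186]],.058), m.T(m.ql,[[.075,-.146,.008],[.06,-.146,.058]]))
E
```

```text
[ 0.6401257  -0.0771372   0.008     ]] [[ 0.63656553 -0.31901181  0.058     ]] [[ 0.64722309 -0.32251282  0.008     ]
 [ 0.63222612 -0.32281394  0.058     ]]
```

```bash
python3 -m inch '[{"claw":0.1,"dx":2,"dy":0.15,"dz":-0.05,"twist":0},{"claw":0.1,"dx":2,"dy":0,"dz":0,"twist":0},{"claw":0.1,"dx":1.5,"dy":0,"dz":0,"twist":0},{"claw":0.1,"dx":1,"dy":0,"dz":0,"twist":0},{"claw":0.1,"dx":0.5,"dy":0,"dz":0,"twist":0},{"claw":0.1,"dx":0.4,"dy":0,"dz":0,"twist":0},{"claw":0.1,"dx":0.3,"dy":0,"dz":0,"twist":0},{"claw":0.1,"dx":0,"dy":0,"dz":0,"twist":0}]' 70
python3 go.py .5924 -.2826 .0300 1.15
```

```text
t: 7.88
position: [0.5921, -0.2816, 0.0325]
orientation: [0.495, 0.505, -0.495, 0.505]
force: [0.7, 0.7, -4.2]
grip_width: 0.161
yaw1.21 dx 0.25 dy 0.03 dz 0.10
yaw1.15 dx 0.25 dy 0.03 dz 0.10
twist 0.06 tilt [ 4.e-04 -0.e+00 -1.e+00] t 7.88 p [ 0.5921 -0.2816  0.0325] F [ 0.7  0.7 -4.2] w 0.161 q [ 0.55  0.61 -0.22  1.5   0.15  1.05 -1.25]
```

```bash
python3 -m inch '[{"claw":0.1,"dx":0.1,"dy":0,"dz":0,"twist":0},{"claw":0.1,"dx":0.1,"dy":0,"dz":0,"twist":0},{"claw":0.1,"dx":0,"dy":0,"dz":0,"twist":0}]' 70
python3 go.py .5924 -.2826 .0300 1.15
```

```text
t: 8.25
position: [0.5925, -0.281, 0.0309]
orientation: [0.495, 0.505, -0.494, 0.506]
force: [-0.1, 4.1, 1.3]
grip_width: 0.163
yaw1.25 dx 0.09 dy -0.02 dz 0.16
yaw1.15 dx 0.09 dy -0.02 dz 0.16
twist 0.10 tilt [ 1.2e-03  5.0e-04 -1.0e+00] t 8.25 p [ 0.5925 -0.281   0.0309] F [-0.1  4.1  1.3] w 0.163 q [ 0.55  0.62 -0.22  1.5   0.15  1.04 -1.25]
```

```bash
python3 -m inch '[{"claw":0.6,"dx":0,"dy":0,"dz":0,"twist":0},{"claw":0.6,"dx":0,"dy":0,"dz":0,"twist":0},{"claw":0.6,"dx":0,"dy":0,"dz":0,"twist":0},{"claw":0.6,"dx":-1.5,"dy":0,"dz":0,"twist":0},{"claw":0.6,"dx":-3,"dy":0,"dz":0,"twist":0},{"claw":0.6,"dx":-4,"dy":0,"dz":0,"twist":0},{"claw":0.6,"dx":-4,"dy":0,"dz":-1,"twist":-3.4}]' 70
python3 -m inch '[{"claw":0.6,"dx":0,"dy":0,"dz":-4,"twist":0},{"claw":0.6,"dx":0,"dy":0,"dz":-5,"twist":0},{"claw":0.6,"dx":0,"dy":0,"dz":-5,"twist":0},{"claw":0.6,"dx":0,"dy":0,"dz":-5,"twist":0},{"claw":0.6,"dx":0,"dy":0,"dz":-5,"twist":0},{"claw":0.6,"dx":0,"dy":0,"dz":-5,"twist":0},{"claw":0.6,"dx":0,"dy":0,"dz":-5,"twist":0},{"claw":0.6,"dx":0,"dy":0,"dz":-5,"twist":0},{"claw":0.6,"dx":0,"dy":0,"dz":-4,"twist":0},{"claw":0.6,"dx":0,"dy":0,"dz":0,"twist":0}]' 70
python3 go.py .556 .157 .0300 4.65
python3 - <<'E'
from h import *
f=grab('wrist','w4.png'); print(pix(f,[[.556,.1569,.056],[.556+.055,.1614,.048]])); import pickle; pickle.dump(f,open('w4.pkl','wb'))
E
```

```text
t: 9.12
position: [0.5914, -0.2728, 0.1577]
orientation: [0.48, 0.519, -0.48, 0.52]
force: [-0.3, -0.7, 0.0]
grip_width: 0.601
t: 10.38
position: [0.5562, 0.1619, 0.1568]
orientation: [0.479, 0.522, -0.477, 0.521]
force: [-0.4, -0.8, -0.2]
grip_width: 0.605
yaw5.00 dx 12.68 dy -0.07 dz 0.48
yaw4.65 dx 12.68 dy -0.06 dz 0.48
twist 0.35 tilt [ 0.0013  0.0024 -1.    ] t 10.38 p [0.5562 0.1619 0.1568] F [-0.4 -0.8 -0.2] w 0.605 q [ 0.01  0.37 -0.44  1.59  0.16  1.22 -1.95]
[[326.44712093 243.68048744]
 [327.17555432 159.06879939]]
```

View pics/w4.png

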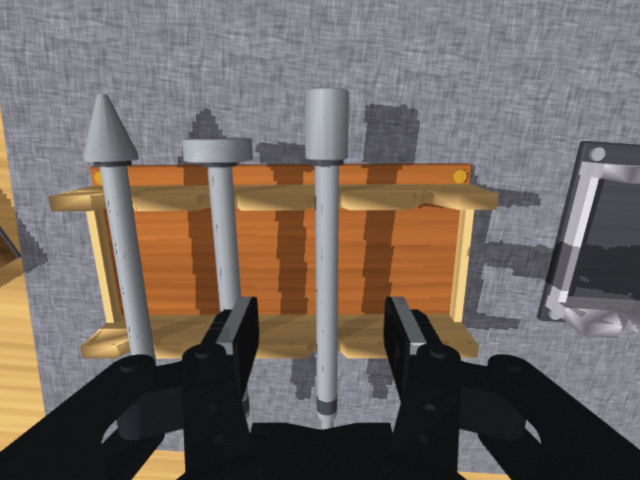

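The punch shank lies at column 327 on the predicted line, with its head junction at row 160. I'll go down.

```bash
python3 -m inch '[{"claw":0.6,"dx":2,"dy":0,"dz":0,"twist":0},{"claw":0.6,"dx":3,"dy":0,"dz":0,"twist":0},{"claw":0.6,"dx":2,"dy":0,"dz":0,"twist":0},{"claw":0.6,"dx":0,"dy":0,"dz":0,"twist":0}]' 70
python3 go.py .556 .157 .0300 4.65
```

```text
t: 10.92
position: [0.5567, 0.1547, 0.0843]
orientation: [0.479, 0.519, -0.481, 0.519]
force: [-0.5, -0.2, 0.7]
grip_width: 0.599
yaw4.47 dx 5.43 dy -0.05 dz -0.23
yaw4.65 dx 5.43 dy -0.05 dz -0.23
twist -0.18 tilt [-0.0024 -0.0015 -1.    ] t 10.93 p [0.5567 0.1547 0.0843] F [-0.5 -0.2  0.7] w 0.599 q [ 0.    0.43 -0.42  1.67  0.2   1.08 -1.97]
```

```bash
python3 -m inch '[{"claw":0.6,"dx":2.5,"dy":0,"dz":-0.2,"twist":0},{"claw":0.6,"dx":2.5,"dy":0,"dz":0,"twist":0},{"claw":0.6,"dx":0.5,"dy":0,"dz":0,"twist":0},{"claw":0.1,"dx":0,"dy":0,"dz":0,"twist":0},{"claw":0.1,"dx":0,"dy":0,"dz":0,"twist":0},{"claw":0.1,"dx":0,"dy":0,"dz":0,"twist":0},{"claw":0.1,"dx":0,"dy":0,"dz":0,"twist":0},{"claw":0.1,"dx":0,"dy":0,"dz":0,"twist":0}]' 70
python3 go.py .556 .157 .0300 4.65
python3 -m inch '[{"claw":0.1,"dx":-0.3,"dy":0,"dz":0,"twist":0},{"claw":0.1,"dx":-0.7,"dy":0,"dz":0,"twist":0},{"claw":0.1,"dx":-2,"dy":0,"dz":0,"twist":0},{"claw":0.1,"dx":-3,"dy":0,"dz":0,"twist":0},{"claw":0.1,"dx":-3,"dy":0,"dz":0,"twist":0},{"claw":0.1,"dx":-3,"dy":0,"dz":0,"twist":0},{"claw":0.1,"dx":0,"dy":0,"dz":0,"twist":0},{"claw":0.1,"dx":0,"dy":0,"dz":0,"twist":0}]' 70
python3 go.py .595 -.2108 .15 1.15
python3 -c "
from h import *
print(np.round(monitor.sense()['wrist_torque'],2))"
```

```text
t: 11.92
position: [0.5581, 0.1585, 0.0319]
orientation: [0.48, 0.519, -0.479, 0.52]
force: [-0.2, -3.2, 6.5]
grip_width: 0.157
yaw4.57 dx 0.19 dy -0.22 dz 0.13
yaw4.65 dx 0.19 dy -0.22 dz 0.13
twist -0.08 tilt [ 2.5e-03 -2.0e-04 -1.0e+00] t 11.93 p [0.5581 0.1585 0.0319] F [-0.2 -3.2  6.5] w 0.157 q [-0.02  0.5  -0.41  1.71  0.23  0.97 -2.  ]
t: 12.92
position: [0.5562, 0.1587, 0.1489]
orientation: [0.479, 0.52, -0.48, 0.519]
force: [-0.9, -0.0, -4.8]
grip_width: 0.162
yaw4.61 dx -0.11 dy 0.90 dz 37.14
yaw1.15 dx -0.11 dy 3.14 dz 37.02
twist 3.46 tilt [-1.9e-03 -5.0e-04 -1.0e+00] t 12.93 p [0.5562 0.1587 0.1489] F [-0.9 -0.  -4.8] w 0.162 q [ 0.01  0.37 -0.44  1.6   0.17  1.21 -1.95]
[-0.01  0.05 -0.01]
```

```bash
python3 -m inch '[{"claw":0.1,"dx":0,"dy":0.3,"dz":2,"twist":3.5},{"claw":0.1,"dx":0,"dy":0.4,"dz":4,"twist":0},{"claw":0.1,"dx":0,"dy":0.4,"dz":5,"twist":0},{"claw":0.1,"dx":0,"dy":0.4,"dz":5,"twist":0},{"claw":0.1,"dx":0,"dy":0.4,"dz":5,"twist":0},{"claw":0.1,"dx":0,"dy":0.4,"dz":5,"twist":0},{"claw":0.1,"dx":0,"dy":0.4,"dz":5,"twist":0},{"claw":0.1,"dx":0,"dy":0.3,"dz":4,"twist":0},{"claw":0.1,"dx":0,"dy":0.1,"dz":2,"twist":0},{"claw":0.1,"dx":0,"dy":0,"dz":0,"twist":0}]' 70
python3 -m inch '[{"claw":0.1,"dx":2,"dy":0,"dz":0,"twist":0},{"claw":0.1,"dx":2,"dy":0,"dz":0,"twist":0},{"claw":0.1,"dx":2,"dy":0,"dz":0,"twist":0},{"claw":0.1,"dx":0,"dy":0,"dz":0,"twist":0},{"claw":0.1,"dx":0,"dy":0,"dz":0,"twist":0}]' 70
python3 go.py .595 -.2108 .031 1.15
```

```text
t: 14.18
position: [0.5951, -0.2128, 0.1489]
orientation: [0.496, 0.504, -0.497, 0.503]
force: [-0.1, 0.9, -5.0]
grip_width: 0.156
t: 14.8
position: [0.5968, -0.2092, 0.0911]
orientation: [0.495, 0.505, -0.495, 0.505]
force: [0.5, 0.6, -4.6]
grip_width: 0.162
yaw1.17 dx 6.01 dy -0.19 dz 0.16
yaw1.15 dx 6.01 dy -0.19 dz 0.16
twist 0.02 tilt [ 8.e-04  3.e-04 -1.e+00] t 14.8 p [ 0.5968 -0.2092  0.0911] F [ 0.5  0.6 -4.6] w 0.162 q [ 0.47  0.51 -0.26  1.52  0.14  1.13 -1.36]
```

```bash
python3 -m inch '[{"claw":0.1,"dx":2,"dy":-0.1,"dz":0.1,"twist":0},{"claw":0.1,"dx":1.5,"dy":0,"dz":0,"twist":0},{"claw":0.1,"dx":1,"dy":0,"dz":0,"twist":0},{"claw":0.1,"dx":0.6,"dy":0,"dz":0,"twist":0},{"claw":0.1,"dx":0.4,"dy":0,"dz":0,"twist":0},{"claw":0.1,"dx":0.3,"dy":0,"dz":0,"twist":0},{"claw":0.1,"dx":0.1,"dy":0,"dz":0,"twist":0},{"claw":0.1,"dx":0,"dy":0,"dz":0,"twist":0},{"claw":0.1,"dx":0,"dy":0,"dz":0,"twist":0}]' 70
python3 go.py .595 -.2108 .031 1.15
```

```text
t: 15.92
position: [0.5959, -0.2107, 0.0322]
orientation: [0.495, 0.505, -0.495, 0.505]
force: [-3.0, 3.7, 5.3]
grip_width: 0.164
yaw1.13 dx 0.12 dy -0.09 dz 0.01
yaw1.15 dx 0.12 dy -0.09 dz 0.01
twist -0.02 tilt [ 1.2e-03  3.0e-04 -1.0e+00] t 15.93 p [ 0.5959 -0.2107  0.0322] F [-3.   3.7  5.3] w 0.164 q [ 0.47  0.57 -0.25  1.57  0.16  1.02 -1.37]
```

```bash
python3 -m inch '[{"claw":0.6,"dx":0,"dy":0,"dz":0,"twist":0},{"claw":0.6,"dx":0,"dy":0,"dz":0,"twist":0},{"claw":0.6,"dx":0,"dy":0,"dz":0,"twist":0},{"claw":0.6,"dx":-1.5,"dy":0,"dz":0,"twist":0},{"claw":0.6,"dx":-3,"dy":0,"dz":0,"twist":0},{"claw":0.6,"dx":-4,"dy":0,"dz":0,"twist":0},{"claw":0.6,"dx":-4,"dy":0,"dz":-1,"twist":-3.5}]' 70
python3 -m inch '[{"claw":0.6,"dx":0,"dy":-0.2,"dz":-4,"twist":0},{"claw":0.6,"dx":0,"dy":-0.3,"dz":-5,"twist":0},{"claw":0.6,"dx":0,"dy":-0.3,"dz":-5,"twist":0},{"claw":0.6,"dx":0,"dy":-0.3,"dz":-5,"twist":0},{"claw":0.6,"dx":0,"dy":-0.3,"dz":-5,"twist":0},{"claw":0.6,"dx":0,"dy":-0.3,"dz":-5,"twist":0},{"claw":0.6,"dx":0,"dy":-0.3,"dz":-5,"twist":0},{"claw":0.6,"dx":0,"dy":-0.2,"dz":-5,"twist":0},{"claw":0.6,"dx":0,"dy":0,"dz":-3,"twist":0},{"claw":0.6,"dx":0,"dy":0,"dz":-1,"twist":0}]' 70
python3 -m inch '[{"claw":0.6,"dx":0,"dy":0,"dz":0,"twist":0},{"claw":0.6,"dx":0,"dy":0,"dz":0,"twist":0},{"claw":0.6,"dx":0,"dy":0,"dz":0,"twist":0}]' 70
python3 go.py .538 .226 .0300 4.65
python3 - <<'E'
from h import *
f=grab('wrist','w5.png'); print(pix(f,[[.538,.226,.056],[.538+.066,.2315,.048]]))
E
```

```text
t: 16.8
position: [0.595, -0.2023, 0.1587]
orientation: [0.48, 0.519, -0.48, 0.52]
force: [0.4, -0.1, -0.0]
grip_width: 0.604
t: 18.05
position: [0.5382, 0.2281, 0.1575]
orientation: [0.479, 0.52, -0.478, 0.52]
force: [0.6, 0.0, -0.6]
grip_width: 0.599
t: 18.42
position: [0.5393, 0.2239, 0.1564]
orientation: [0.48, 0.519, -0.48, 0.519]
force: [-0.3, -0.4, 0.9]
grip_width: 0.605
yaw4.46 dx 12.64 dy -0.11 dz -0.22
yaw4.65 dx 12.64 dy -0.11 dz -0.22
twist -0.19 tilt [ 2.e-04 -6.e-04 -1.e+00] t 18.43 p [0.5393 0.2239 0.1564] F [-0.3 -0.4  0.9] w 0.605 q [-0.08  0.38 -0.47  1.58  0.18  1.22 -2.08]
[[315.43023673 244.28542523]
 [314.68856985 142.04020853]]
```

View pics/w5.png

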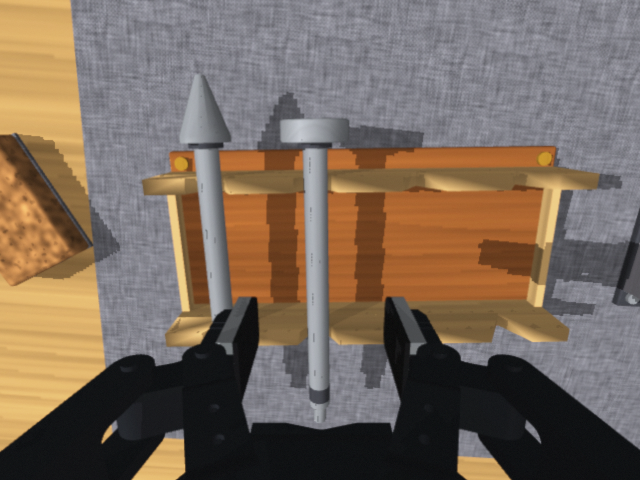

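Disc shank is at column 317 and row 244, with its head junction at row ~147, so it lies 2–3 mm nearer than predicted. I'll correct slightly and descend.

```bash
python3 -m inch '[{"claw":0.6,"dx":2,"dy":-0.3,"dz":-0.1,"twist":-0.6},{"claw":0.6,"dx":3,"dy":0,"dz":0,"twist":0},{"claw":0.6,"dx":3,"dy":0,"dz":0,"twist":0},{"claw":0.6,"dx":3,"dy":0,"dz":0,"twist":0},{"claw":0.6,"dx":1.6,"dy":0,"dz":0,"twist":0},{"claw":0.1,"dx":0,"dy":0,"dz":0,"twist":0},{"claw":0.1,"dx":0,"dy":0,"dz":0,"twist":0},{"claw":0.1,"dx":0,"dy":0,"dz":0,"twist":0},{"claw":0.1,"dx":0,"dy":0,"dz":0,"twist":0},{"claw":0.1,"dx":0,"dy":0,"dz":0,"twist":0}]' 70
python3 go.py .536 .225 .0300 5
python3 -m inch '[{"claw":0.1,"dx":-0.3,"dy":0,"dz":0,"twist":0},{"claw":0.1,"dx":-0.7,"dy":0,"dz":0,"twist":0},{"claw":0.1,"dx":-2,"dy":0,"dz":0,"twist":0},{"claw":0.1,"dx":-3,"dy":0,"dz":0,"twist":0},{"claw":0.1,"dx":-3,"dy":0,"dz":0,"twist":0},{"claw":0.1,"dx":-3,"dy":0,"dz":0,"twist":0},{"claw":0.1,"dx":0,"dy":0,"dz":0,"twist":0},{"claw":0.1,"dx":0,"dy":0,"dz":0,"twist":0}]' 70
python3 go.py .583 -.141 .15 1.15
python3 -c "
from h import *
print(np.round(monitor.sense()['wrist_torque'],2))"
```

```text
t: 19.73
position: [0.5365, 0.2268, 0.0317]
orientation: [0.478, 0.522, -0.476, 0.523]
force: [-1.1, -0.1, 6.5]
grip_width: 0.16
yaw5.20 dx 0.17 dy -0.06 dz 0.17
yaw5.00 dx 0.17 dy -0.06 dz 0.17
twist 0.20 tilt [ 2.2e-03  8.0e-04 -1.0e+00] t 19.73 p [0.5365 0.2268 0.0317] F [-1.1 -0.1  6.5] w 0.16 q [-0.11  0.51 -0.44  1.71  0.25  0.98 -2.13]
t: 20.72
position: [0.5349, 0.2259, 0.1489]
orientation: [0.476, 0.522, -0.477, 0.522]
force: [-0.5, -0.2, -5.4]
grip_width: 0.164
yaw5.20 dx -0.11 dy 1.46 dz 36.97
yaw1.15 dx -0.11 dy 4.07 dz 36.78
twist 4.05 tilt [-1.7e-03 -9.0e-04 -1.0e+00] t 20.73 p [0.5349 0.2259 0.1489] F [-0.5 -0.2 -5.4] w 0.164 q [-0.08  0.38 -0.48  1.59  0.18  1.21 -2.08]
[-0.02 -0.   -0.02]
```

```bash
python3 -m inch '[{"claw":0.1,"dx":0,"dy":0.3,"dz":2,"twist":4},{"claw":0.1,"dx":0,"dy":0.5,"dz":4,"twist":0},{"claw":0.1,"dx":0,"dy":0.5,"dz":5,"twist":0},{"claw":0.1,"dx":0,"dy":0.5,"dz":5,"twist":0},{"claw":0.1,"dx":0,"dy":0.5,"dz":5,"twist":0},{"claw":0.1,"dx":0,"dy":0.5,"dz":5,"twist":0},{"claw":0.1,"dx":0,"dy":0.5,"dz":5,"twist":0},{"claw":0.1,"dx":0,"dy":0.4,"dz":4,"twist":0},{"claw":0.1,"dx":0,"dy":0.3,"dz":1.8,"twist":0},{"claw":0.1,"dx":0,"dy":0,"dz":0,"twist":0}]' 70
python3 -m inch '[{"claw":0.1,"dx":2,"dy":0,"dz":0,"twist":0},{"claw":0.1,"dx":2,"dy":0,"dz":0,"twist":0},{"claw":0.1,"dx":2,"dy":0,"dz":0,"twist":0},{"claw":0.1,"dx":0,"dy":0,"dz":0,"twist":0},{"claw":0.1,"dx":0,"dy":0,"dz":0,"twist":0}]' 70
python3 go.py .583 -.141 .031 1.15
```

```text
t: 21.98
position: [0.5838, -0.1427, 0.149]
orientation: [0.495, 0.505, -0.496, 0.504]
force: [0.0, 0.6, -4.4]
grip_width: 0.162
t: 22.6
position: [0.5852, -0.1393, 0.091]
orientation: [0.495, 0.505, -0.494, 0.506]
force: [0.0, -0.3, -3.4]
grip_width: 0.159
yaw1.27 dx 6.00 dy -0.22 dz 0.16
yaw1.15 dx 6.00 dy -0.22 dz 0.17
twist 0.12 tilt [ 8.e-04  4.e-04 -1.e+00] t 22.6 p [ 0.5852 -0.1393  0.091 ] F [ 0.  -0.3 -3.4] w 0.159 q [ 0.4   0.45 -0.29  1.61  0.14  1.1  -1.47]
```

```bash
python3 -m inch '[{"claw":0.1,"dx":2,"dy":-0.2,"dz":0.1,"twist":0},{"claw":0.1,"dx":1.5,"dy":0,"dz":0,"twist":0},{"claw":0.1,"dx":1,"dy":0,"dz":0,"twist":0},{"claw":0.1,"dx":0.6,"dy":0,"dz":0,"twist":0},{"claw":0.1,"dx":0.4,"dy":0,"dz":0,"twist":0},{"claw":0.1,"dx":0.3,"dy":0,"dz":0,"twist":0},{"claw":0.1,"dx":0.1,"dy":0,"dz":0,"twist":0},{"claw":0.1,"dx":0,"dy":0,"dz":0,"twist":0},{"claw":0.1,"dx":0,"dy":0,"dz":0,"twist":0}]' 70
python3 go.py .583 -.141 .031 1.15
```

```text
t: 23.72
position: [0.5833, -0.1409, 0.0318]
orientation: [0.495, 0.505, -0.494, 0.506]
force: [-0.9, 3.6, 0.7]
grip_width: 0.161
yaw1.24 dx 0.08 dy -0.03 dz 0.01
yaw1.15 dx 0.08 dy -0.03 dz 0.01
twist 0.09 tilt [ 1.e-03  4.e-04 -1.e+00] t 23.73 p [ 0.5833 -0.1409  0.0318] F [-0.9  3.6  0.7] w 0.161 q [ 0.4   0.52 -0.28  1.66  0.16  0.99 -1.49]
```

```bash
python3 -m inch '[{"claw":0.6,"dx":0,"dy":0,"dz":0,"twist":0},{"claw":0.6,"dx":0,"dy":0,"dz":0,"twist":0},{"claw":0.6,"dx":0,"dy":0,"dz":0,"twist":0},{"claw":0.6,"dx":-1.5,"dy":0,"dz":0,"twist":0},{"claw":0.6,"dx":-3,"dy":0,"dz":0,"twist":0},{"claw":0.6,"dx":-4,"dy":0,"dz":0,"twist":0},{"claw":0.6,"dx":-4,"dy":0,"dz":-1,"twist":-3.8}]' 70
python3 -m inch '[{"claw":0.6,"dx":0,"dy":-0.2,"dz":-4,"twist":0},{"claw":0.6,"dx":0,"dy":-0.2,"dz":-5,"twist":0},{"claw":0.6,"dx":0,"dy":-0.2,"dz":-5,"twist":0},{"claw":0.6,"dx":0,"dy":-0.2,"dz":-5,"twist":0},{"claw":0.6,"dx":0,"dy":-0.2,"dz":-5,"twist":0},{"claw":0.6,"dx":0,"dy":-0.2,"dz":-5,"twist":0},{"claw":0.6,"dx":0,"dy":-0.2,"dz":-5,"twist":0},{"claw":0.6,"dx":0,"dy":-0.2,"dz":-5,"twist":0},{"claw":0.6,"dx":0,"dy":0,"dz":-3,"twist":0},{"claw":0.6,"dx":0,"dy":0,"dz":-1,"twist":0}]' 70
python3 -m inch '[{"claw":0.6,"dx":0,"dy":0,"dz":0,"twist":0},{"claw":0.6,"dx":0,"dy":0,"dz":0,"twist":0},{"claw":0.6,"dx":0,"dy":0,"dz":0,"twist":0}]' 70
python3 go.py .529 .296 .0300 5
python3 - <<'E'
from h import *
f=grab('wrist','w6.png'); print(pix(f,[[.529,.296,.056],[.529+.069,.302,.048]]))
E
```

```text
t: 24.6
position: [0.5825, -0.1324, 0.1587]
orientation: [0.478, 0.521, -0.478, 0.522]
force: [0.3, -0.5, 0.7]
grip_width: 0.6
t: 25.85
position: [0.5284, 0.298, 0.1574]
orientation: [0.477, 0.522, -0.476, 0.522]
force: [0.1, -1.2, 0.0]
grip_width: 0.603
t: 26.22
position: [0.5299, 0.2938, 0.1565]
orientation: [0.478, 0.521, -0.478, 0.521]
force: [-0.4, -0.0, -0.3]
grip_width: 0.596
yaw4.87 dx 12.65 dy -0.07 dz -0.22
yaw5.00 dx 12.65 dy -0.07 dz -0.22
twist -0.13 tilt [ 4.e-04 -6.e-04 -1.e+00] t 26.23 p [0.5299 0.2938 0.1565] F [-0.4 -0.  -0.3] w 0.596 q [-0.19  0.43 -0.5   1.52  0.21  1.25 -2.2 ]
[[315.33340346 243.59828893]
 [314.91486871 136.39942601]]
```

View pics/w6.png

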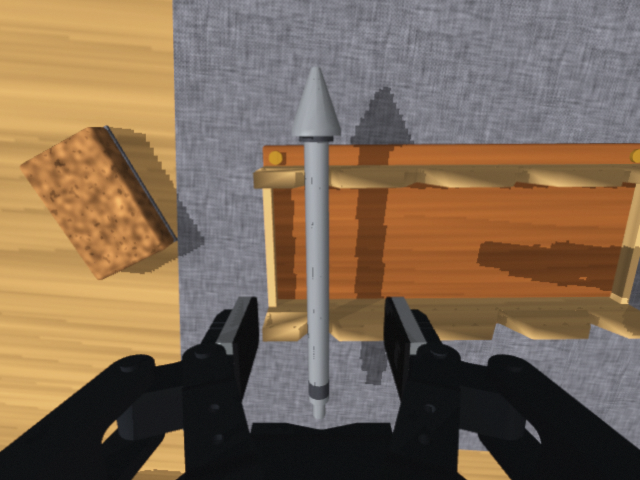

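Cone shank is at column 317, with its head junction at row ~138, within about 1 mm of prediction.

```bash
python3 -m inch '[{"claw":0.6,"dx":2,"dy":-0.15,"dz":-0.1,"twist":-0.4},{"claw":0.6,"dx":3,"dy":0,"dz":0,"twist":0},{"claw":0.6,"dx":3,"dy":0,"dz":0,"twist":0},{"claw":0.6,"dx":3,"dy":0,"dz":0,"twist":0},{"claw":0.6,"dx":1.6,"dy":0,"dz":0,"twist":0},{"claw":0.1,"dx":0,"dy":0,"dz":0,"twist":0},{"claw":0.1,"dx":0,"dy":0,"dz":0,"twist":0},{"claw":0.1,"dx":0,"dy":0,"dz":0,"twist":0},{"claw":0.1,"dx":0,"dy":0,"dz":0,"twist":0},{"claw":0.1,"dx":0,"dy":0,"dz":0,"twist":0}]' 70
python3 go.py .528 .295 .0300 5
python3 -m inch '[{"claw":0.1,"dx":-0.3,"dy":0,"dz":0,"twist":0},{"claw":0.1,"dx":-0.7,"dy":0,"dz":0,"twist":0},{"claw":0.1,"dx":-2,"dy":0,"dz":0,"twist":0},{"claw":0.1,"dx":-3,"dy":0,"dz":0,"twist":0},{"claw":0.1,"dx":-3,"dy":0,"dz":0,"twist":0},{"claw":0.1,"dx":-3,"dy":0,"dz":0,"twist":0},{"claw":0.1,"dx":0,"dy":0,"dz":0,"twist":0},{"claw":0.1,"dx":0,"dy":0,"dz":0,"twist":0}]' 70
python3 go.py .5785 -.071 .15 1.15
python3 -c "
from h import *
print(np.round(monitor.sense()['wrist_torque'],2))"
```

```text
t: 27.52
position: [0.5284, 0.2964, 0.0317]
orientation: [0.477, 0.522, -0.475, 0.523]
force: [-0.4, -2.9, 6.2]
grip_width: 0.161
yaw5.38 dx 0.17 dy -0.05 dz 0.14
yaw5.00 dx 0.17 dy -0.05 dz 0.14
twist 0.38 tilt [ 2.e-03  4.e-04 -1.e+00] t 27.52 p [0.5284 0.2964 0.0317] F [-0.4 -2.9  6.2] w 0.161 q [-0.22  0.56 -0.46  1.64  0.28  1.01 -2.25]
t: 28.52
position: [0.5271, 0.2961, 0.1496]
orientation: [0.476, 0.523, -0.476, 0.523]
force: [0.5, 0.1, -5.5]
grip_width: 0.16
yaw5.41 dx -0.04 dy 1.66 dz 37.03
yaw1.15 dx -0.04 dy 4.41 dz 36.81
twist 4.26 tilt [-7.e-04 -5.e-04 -1.e+00] t 28.52 p [0.5271 0.2961 0.1496] F [ 0.5  0.1 -5.5] w 0.16 q [-0.19  0.44 -0.5   1.53  0.22  1.23 -2.2 ]
[0.   0.02 0.04]
```

```bash
python3 -m inch '[{"claw":0.1,"dx":0,"dy":0.3,"dz":2,"twist":4.2},{"claw":0.1,"dx":0,"dy":0.5,"dz":4,"twist":0},{"claw":0.1,"dx":0,"dy":0.5,"dz":5,"twist":0},{"claw":0.1,"dx":0,"dy":0.5,"dz":5,"twist":0},{"claw":0.1,"dx":0,"dy":0.5,"dz":5,"twist":0},{"claw":0.1,"dx":0,"dy":0.5,"dz":5,"twist":0},{"claw":0.1,"dx":0,"dy":0.5,"dz":5,"twist":0},{"claw":0.1,"dx":0,"dy":0.5,"dz":4,"twist":0},{"claw":0.1,"dx":0,"dy":0.3,"dz":1.8,"twist":0},{"claw":0.1,"dx":0,"dy":0,"dz":0,"twist":0}]' 70
python3 -m inch '[{"claw":0.1,"dx":2,"dy":0,"dz":0,"twist":0},{"claw":0.1,"dx":2,"dy":0,"dz":0,"twist":0},{"claw":0.1,"dx":2,"dy":0,"dz":0,"twist":0},{"claw":0.1,"dx":0,"dy":0,"dz":0,"twist":0},{"claw":0.1,"dx":0,"dy":0,"dz":0,"twist":0}]' 70
python3 go.py .5785 -.071 .031 1.15
```

```text
t: 29.78
position: [0.577, -0.0727, 0.1493]
orientation: [0.495, 0.504, -0.496, 0.504]
force: [0.0, 0.9, -4.0]
grip_width: 0.165
t: 30.4
position: [0.578, -0.0692, 0.091]
orientation: [0.495, 0.505, -0.494, 0.506]
force: [0.5, 0.1, -3.6]
grip_width: 0.158
yaw1.27 dx 6.00 dy 0.04 dz 0.18
yaw1.15 dx 6.00 dy 0.04 dz 0.18
twist 0.12 tilt [ 7.e-04  6.e-04 -1.e+00] t 30.4 p [ 0.578  -0.0692  0.091 ] F [ 0.5  0.1 -3.6] w 0.158 q [ 0.33  0.42 -0.33  1.66  0.15  1.08 -1.6 ]
```

```bash
python3 -m inch '[{"claw":0.1,"dx":2,"dy":0,"dz":0.1,"twist":0},{"claw":0.1,"dx":1.5,"dy":0,"dz":0,"twist":0},{"claw":0.1,"dx":1,"dy":0,"dz":0,"twist":0},{"claw":0.1,"dx":0.6,"dy":0,"dz":0,"twist":0},{"claw":0.1,"dx":0.4,"dy":0,"dz":0,"twist":0},{"claw":0.1,"dx":0.3,"dy":0,"dz":0,"twist":0},{"claw":0.1,"dx":0.1,"dy":0,"dz":0,"twist":0},{"claw":0.1,"dx":0,"dy":0,"dz":0,"twist":0},{"claw":0.1,"dx":0,"dy":0,"dz":0,"twist":0}]' 70
python3 go.py .5785 -.071 .031 1.15
```

```text
t: 31.52
position: [0.5781, -0.0709, 0.0318]
orientation: [0.495, 0.505, -0.494, 0.505]
force: [-1.4, 1.3, 1.7]
grip_width: 0.159
yaw1.23 dx 0.08 dy 0.04 dz 0.01
yaw1.15 dx 0.08 dy 0.04 dz 0.01
twist 0.08 tilt [ 9.e-04  3.e-04 -1.e+00] t 31.52 p [ 0.5781 -0.0709  0.0318] F [-1.4  1.3  1.7] w 0.159 q [ 0.32  0.49 -0.32  1.71  0.18  0.97 -1.62]
```

Release, rise, move left out of view, and look.

```bash
python3 -m inch '[{"claw":0.6,"dx":0,"dy":0,"dz":0,"twist":0},{"claw":0.6,"dx":0,"dy":0,"dz":0,"twist":0},{"claw":0.6,"dx":0,"dy":0,"dz":0,"twist":0},{"claw":0.6,"dx":-1.5,"dy":0,"dz":0,"twist":0},{"claw":0.6,"dx":-3,"dy":0,"dz":0,"twist":0},{"claw":0.6,"dx":-4,"dy":0,"dz":0,"twist":0},{"claw":0.6,"dx":-4,"dy":0,"dz":0,"twist":0},{"claw":0.6,"dx":-3,"dy":0,"dz":-2,"twist":0},{"claw":0.6,"dx":-3,"dy":0,"dz":-4,"twist":0},{"claw":0.6,"dx":0,"dy":0,"dz":-5,"twist":0}]' 70
python3 -m inch '[{"claw":0.6,"dx":0,"dy":0,"dz":-5,"twist":0},{"claw":0.6,"dx":0,"dy":0,"dz":-5,"twist":0},{"claw":0.6,"dx":0,"dy":0,"dz":-5,"twist":0},{"claw":0.6,"dx":0,"dy":0,"dz":-5,"twist":0},{"claw":0.6,"dx":0,"dy":0,"dz":-4,"twist":0},{"claw":0.6,"dx":0,"dy":0,"dz":-2,"twist":0},{"claw":0.6,"dx":0,"dy":0,"dz":0,"twist":0},{"claw":0.6,"dx":0,"dy":0,"dz":0,"twist":0}]' 70
python3 - <<'E'
from h import *
a=grab('top','top9.png')['color'];b=grab('scene','scene9.png')['color']
A=cv2.resize(a[160:340,80:560],(800,300),interpolation=cv2.INTER_CUBIC)
B=cv2.resize(b[130:300,160:480],(565,300),interpolation=cv2.INTER_CUBIC)
c=np.zeros((600,800,3),np.uint8);c[:300]=A;c[300:,:565]=B
cv2.imwrite('pics/end.png',c)
E
```

```text
t: 32.78
position: [0.577, 0.0388, 0.2207]
orientation: [0.497, 0.503, -0.494, 0.506]
force: [0.5, 1.2, -0.6]
grip_width: 0.599
t: 33.78
position: [0.5709, 0.2962, 0.2166]
orientation: [0.495, 0.504, -0.496, 0.505]
force: [-0.8, -0.9, -0.4]
grip_width: 0.6
```

View pics/end.png

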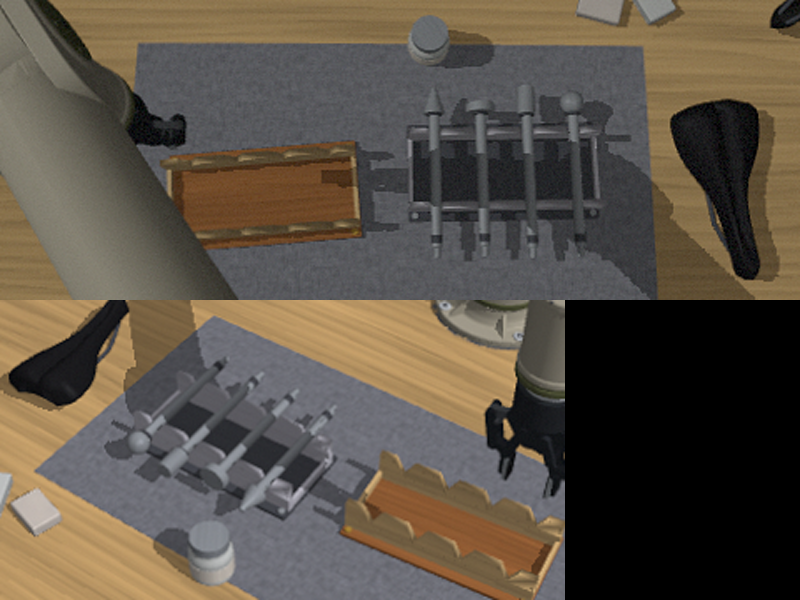

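The overview shows all four lying in the aluminium rack in order, heads away. The ball looks slightly more slanted than the rest, so I'll zoom in.

```bash
python3 - <<'E'
from h import *
a=cv2.imread('pics/top9.png')[205:320,318:448]
cv2.imwrite('pics/end2.png',cv2.convertScaleAbs(cv2.resize(a,None,fx=5.2,fy=5.2,interpolation=cv2.INTER_CUBIC),alpha=1.5))
E
```

```text
(no output)
```

View pics/end2.png

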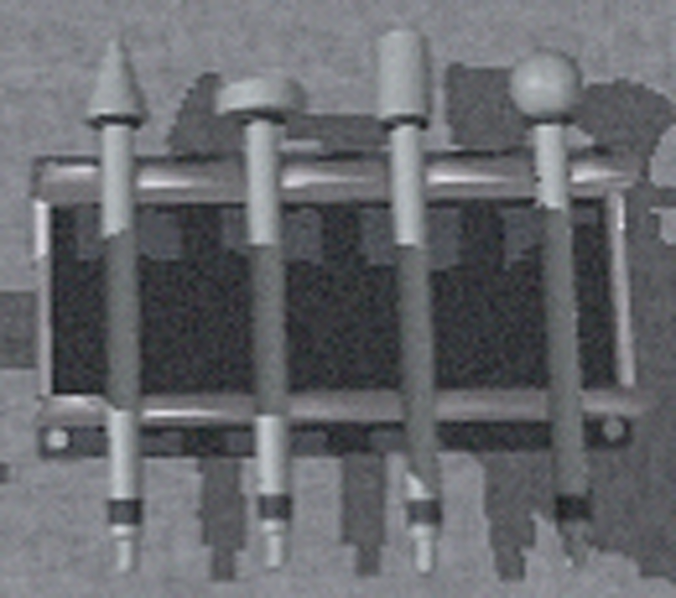

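```bash
python3 - <<'E' | tail -4
from h import *
import m
C=lambda p:np.array(p)/5.2+[318,205]
for n,a,b in(('cone',[117,122],[123,568]),('disc',[262,120],[274,568]),('punch',[404,122],[425,570]),('ball',[549,120],[575,568])):
    w=world(m.f,C([a,b]),.048);d=w[0]-w[1];q=m.ql;d/=np.linalg.norm(d)
    mid=w[1]+d*.115-[*q[:2],0];c,s=np.cos(q[2]),np.sin(q[2])
    print(n,'yaw',np.degrees(np.arctan2(d[1],d[0])).round(2),'local mid',(c*mid[0]+s*mid[1]).round(4),(c*mid[1]-s*mid[0]).round(4))
E
```

```text
cone yaw 0.66 local mid -0.0161 0.1056
disc yaw 0.71 local mid -0.0171 0.0353
punch yaw 1.15 local mid -0.0192 -0.0343
ball yaw 1.08 local mid -0.0195 -0.1049
```

```bash
python3 -c "
from workcell import ticket,monitor
print(monitor.sense()['t']);print(ticket.close_job())"
```

```text
33.925
the job is handed in; nothing more can be done
None
```

All four indenters are in the aluminium loading rack in their original order from left to right: cone, disc, punch, ball. Their heavy heads point away from the robot, and I handed the job in at 33.9 s.

- **Carrying:** Each one was gripped at its balance point. It hung level with almost no wrist torque (0.05 N·m or less), and I lowered it until the notches took the weight before opening the fingers.
- **Final position:** In the top picture all four mid-shanks lie 16–20 mm back from the rack centre (about 20 mm asked) and within 1 mm of their notches sideways. They are turned 0.7–1.2°, against 1.15° for the rack.
- **Surroundings:** The storage rack is empty, and the jar and saddle look unmoved. The sanding block was hidden by the arm in the last picture, but nothing went near it.
- **Disagreements:** One early wrist-camera reading disagreed with the top camera by about 10 mm. I discarded it, and the later close-up looks and the grasps agreed with the top camera. The loading rack turned out 1–2 mm left of my first fit, which I corrected from the second indenter on.
- **Forces:** The highest wrist force I read was about 7 N.

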